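# Turn a circuit board over against a stop

## Task

Turn the framed circuit board over without picking it up: gently push it along the table against the white turning stop until it tips up and leans there, then push its upper end from behind, back over the wall, so that it topples over and lies flat on the table in front of the stop with its copper-coloured solder side up. Only push it with the fingertips or the outside of the fingers; do not pinch it or lift it off the table, and leave the mug, servo, carton and tape measure where they are.

Things in the scene. Friction and masses are not known exactly. Their poses are not given: they have to be found in the camera images.
- board: circuit board in a flat black frame, 80 x 60 x 8 mm, 40 to 85 g, lying on the table (friction about 0.5 to 0.7), green component side with chips up; the other face, the solder side, is copper-coloured with silver dots. The 60 mm edges are rounded. Origin: centre of the solder face; x along the 80 mm, toward the stop (within 0.22 rad of its x), y across, z out of the component face (up at first)
- board_center (a point): centre of the board, half-way through its thickness (4 mm above the table when it lies flat); axes as the board's. Pushed along the stop's +x by its near end, low down, the board rides up the stop's face with its leading edge until its lower edge reaches the foot of the stop
- stop: white turning stop: slippery plastic wall (friction 0.15) fixed to the table, 110 mm wide (along its y), 44 mm high. Its concave face looks to its -x, toward the robot. Origin: middle of the foot of the face, on the table; z up. From there the face rises ever steeper, through (x, z) = (5, 6), (9, 12), (12, 20), (15, 30), (17, 42) mm to a rounded top edge. A 6 mm high flange behind ends at x = 35 mm
- stop_top (a point): middle of the stop's top edge, 20 mm behind and 44 mm above the foot of its face; axes as the stop's. Leaning here with its lower edge at the foot, the board stands at about 70 degrees and stays so by itself; its upper end is about 75 mm above the table, 20 to 30 mm behind the foot, free to be pushed from behind over the wall toward -x; once past vertical it topples
- board_corner0 (a point): end of the rounded edge of the board at its -x, -y corner, half-way through the thickness (4 mm in from both edges)
- board_corner1 (a point): end of the rounded edge of the board at its -x, +y corner, half-way through the thickness (4 mm in from both edges)
- board_corner2 (a point): end of the rounded edge of the board at its +x, -y corner, half-way through the thickness (4 mm in from both edges)
- board_corner3 (a point): end of the rounded edge of the board at its +x, +y corner, half-way through the thickness (4 mm in from both edges)
- mug: orange mug with a handle, 81 mm across and 101 mm high, to the left; a bystander, standing loose on the table. Origin: centre of its underside
- servo: small black servo, 20 x 54 x 44 mm; a bystander, standing loose on the table. Origin: centre of its underside
- bearing_carton: yellow carton, 34 x 70 x 50 mm; a bystander, standing loose on the table. Origin: centre of its underside
- tape_measure: red tape measure, 52 x 60 x 26 mm; a bystander, standing loose on the table. Origin: centre of its underside
Not all that is in view belongs to the job. Of the things that look like the board, the larger one is meant.

How it is judged:
By the outcome, as a careful person would: the job done as asked, in the order asked, and still so for the second after the job is handed in, with the robot touching nothing.
It also fails if it takes over 42 s, if anything falls off the work surface, if the arm or the gripper's body presses on something with over 40 N, if the wrist force passes 120 N, or if a joint passes its speed limit or range.

## Robot

A 6-joint arm with a two-finger parallel gripper is mounted at the origin on a cart in front of the work surface, level with it; the furniture and walls round the work are solid. World frame = base frame: x ahead of the robot, y to its left, z up, the work surface at z = 0. Lengths are in m, angles in degrees, forces in N, time in s.
With the tool pointing down it reaches from about 0.4 to 0.825 m from the base axis. Payload 7 kg.
Tool frame: the origin (TCP) lies on the centre line of the jaws, within the pads' length; the fingertips stand 22 mm ahead of it and the grasp point (between the pads) lies 3 mm ahead of it; z points along the fingers, y is the line along which they close (so a half turn about z gives the same grasp; the last joint's range is limited). The gripper opens to 88 mm and grips with 3 to 60 N. Pads are 19 mm wide; open, the fingers measure 130 mm over their backs; the gripper's body (78 mm by 193 mm) begins 47 mm behind the grasp point.
Start: joints at [-57.577, 20.546, 0.682, 0, -70.136, -16.507], TCP at [0.185, -0.649, 0.249] pointing down, gripper open.
Joint ranges: [-176.03, 176.03], [-82.01, 121.73], [-58.28, 71.71], [-173.87, 95.51], [-174.79, -0.11], [-173.66, 173.66]. Speed limits (degrees/s): [136.94, 136.94, 172.46, 180, 180, 180].

## Interface

Orientations are given as [roll, pitch, yaw] about the fixed x, y, z axes, in that order (R = Rz(yaw) Ry(pitch) Rx(roll)).
In Python, from plant import get_state, cams, r gives the robot as it stands.
- The arm moves only by the tool apply_moves, never from a script. Its argument "targets" is a list of rows, each an object with "dp": the shift along the world's x, y, z in m, a list of three; "yaw": the turn about the world's z in degrees. In form: [{"dp": [x, y, z], "yaw": yaw}, ...]. A call has 1 to 20 rows; each row is the pose to reach, as a shift and turn from the pose commanded when the call began; what a row does not reach only later rows make up. A row lasts 1/12 s, in which the tool goes at most 41.7 mm and 7.16 degrees, less where a joint would pass 70% of its speed; a pose out of reach is approached as far as the arm can. A call with a gripper value outside its range is refused whole. "grip" is the gripper command: -1 is fully open, 1 is shut, values between are in proportion, set as the call begins (left out, the last holds). The fingers move at their own pace and stop on an object; "squeeze" is the grip in N (left out, the last holds). Time passes only in rows, so rows that repeat a pose let the fingers close. It gives the time, the measured TCP pose, the force, the opening and the grip force at its end, in the units of the state.
- get_state(): the state, without advancing time (a new reading comes with each control period).
- cams.capture(name): name is "side" or "top"; returns a dict with "image" (480x640x3 uint8, red, green, blue), "range_z" (480x640 float32, m along the optical axis (not along the pixel's ray), 0 where there is no reading), "fx", "fy", "cx", "cy" (pixels), "R" (3x3) and "t" (3): a world point X has camera coordinates R X + t. Camera axes: x right, y down, z forward; pixel columns grow to the right and rows downward; lengths in m; the calibration is good to about 2 mm. A picture is of the moment at which its call begins.
- r.close_job(): hands the job in; it is judged then, once.
The state is a dict: "time_s": time; "joints": joint angles; "qd": joint speeds; "joint_torque": joint torques, N m; "tcp_pos": TCP position; "eef_rot": TCP orientation; "contact_force": force on the tool from outside, world axes, zero at the start; "moment": the same for the moment, N m; "gripper_width": finger opening in m; "gripper_force": force on a finger pad.
Only numpy, scipy, OpenCV 4.12 (cv2) and the standard library are available. Lean on these libraries where they do the work, as an engineer would, in place of code of your own. Each camera call takes 0.05 s, during which the arm holds its last target. There are 200 camera calls.

## Working session

There is one attempt and no reset: what is moved stays moved. The work goes in short steps, Python scripts to look and compute and a tool call to move; the robot and the scene stay as the last step left them, time stands still between calls to the robot, and variables do not carry over. Pictures are saved under pics/ and viewed, at most 11 in all, crops included, and the job is handed in when it is done.

Besides the shell and the picture viewer there is one more tool, called after "Emit:" as name(argument=value, ...) on one line, values as JSON. apply_moves: Moves the arm, as the interface text tells. Its arguments: {"type":"object","properties":{"targets":{"type":"array","items":{"type":"object","properties":{"dp":{"type":"array","items":{"type":"number"}},"yaw":{"type":"number"}}}},"grip":{"type":"number"},"squeeze":{"type":"number"}},"required":["targets"]}

```bash
mkdir -p pics
cat > h.py <<'E'
import numpy as np, cv2
from plant import get_state, cams, r
def cap(n,f=None):
    c=cams.capture(n)
    if f: cv2.imwrite('pics/'+f,c['image'][:,:,::-1])
    return c
def onplane(c,u,v,z):
    R=np.array(c['R']);t=np.array(c['t']);o=-R.T@t
    d=R.T@np.array([(u-c['cx'])/c['fx'],(v-c['cy'])/c['fy'],1])
    return o+d*(z-o[2])/d[2]
def cloud(c):
    Z=c['range_z'];v,u=np.indices(Z.shape)
    P=np.stack([(u-c['cx'])/c['fx']*Z,(v-c['cy'])/c['fy']*Z,Z],-1)
    W=(P-np.array(c['t']))@np.array(c['R']); W[Z<=0]=np.nan
    return W
E
python3 - <<'E'
from h import *
for n in('top','side'):
    c=cap(n,n+'0.png');R=np.array(c['R']);print(n,-R.T@np.array(c['t']),R[2])
print({k:v for k,v in get_state().items()})
E
```

```text
top [0.51461891 0.03163803 1.14819611] [ 0.03975319 -0.0204436  -0.99900037]
side [ 0.44238889 -0.71341502  0.5701378 ] [ 0.15839656  0.80849912 -0.56678012]
{'time_s': 0.1, 'joints': array([-5.75766325e+01,  2.05860837e+01,  6.40342026e-01, -1.59250600e-02,
       -7.01352139e+01, -1.65071490e+01]), 'qd': array([-0.00325933, -0.12112874,  0.08747263,  0.04128572, -0.08861167,
       -0.01295273]), 'joint_torque': array([-1.47923969e-03, -5.84165239e+01,  2.93748808e+01,  7.01557472e+00,
        1.00962940e-02, -5.47640457e-05]), 'tcp_pos': array([ 0.1849746 , -0.64875877,  0.24774615]), 'eef_rot': array([ 1.79918127e+02, -8.64967633e-03, -1.64089197e+02]), 'contact_force': array([0.18094953, 0.22192159, 0.18715841]), 'moment': array([-0.00346641,  0.04925417, -0.03396639]), 'gripper_force': 0.0, 'gripper_width': 0.08732194252310807}
```

View pics/top0.png

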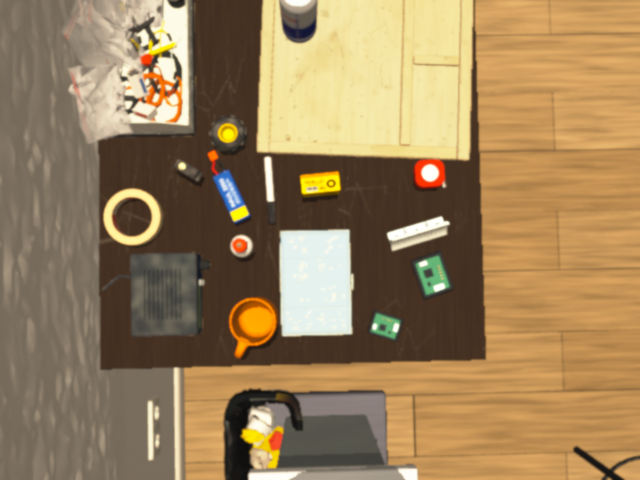

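View pics/side0.png

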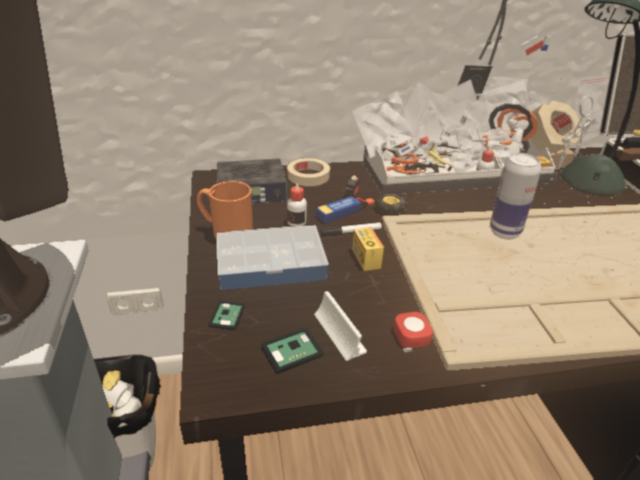

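The top view shows two board-like things: a framed board at about (432,275) and a small bare one at (385,326). The larger framed one in front of the white stop (418,233) fits the description. Tape measure is at (430,173), carton (320,183), mug (253,320). I'll confirm in one crop and measure.

Run:
```python
from h import *
c=cap('top');s=cap('side')
im=c['image'];cr=cv2.resize(im[150:350,360:500],None,fx=4,fy=4,interpolation=cv2.INTER_CUBIC)[:600]
cv2.imwrite('pics/crop.png',im[200:350,350:500][:,:,::-1].repeat(4,0).repeat(4,1))
W=cloud(c)
roi=np.zeros(im.shape[:2],bool);roi[245:305,405:465]=1
hsv=cv2.cvtColor(im,cv2.COLOR_RGB2HSV)
g=roi&(hsv[...,0]>55)&(hsv[...,0]<95)&(hsv[...,1]>80)
print('green n',g.sum(),np.nanmean(W[g],0))
rect=cv2.minAreaRect(np.argwhere(g)[:,::-1].astype(np.float32));print(rect)
for p in cv2.boxPoints(rect):print('corner',onplane(c,*p,.008).round(4))
print('ctr',onplane(c,*rect[0],.008).round(4))
# table height & stop via depth
print('table',np.nanmedian(W[300:330,430:470,2]))
A=W[205:260,375:460]
m=np.zeros(W.shape[:2],bool);m[205:255,375:460]=1
top=m&(W[...,2]>.034)
P=W[top];print('stop top n',len(P),P.mean(0))
w=m&(im.min(2)>130)
r2=cv2.minAreaRect(np.argwhere(top)[:,::-1].astype(np.float32));print(r2)
for p in cv2.boxPoints(r2):print(onplane(c,*p,.044).round(4))
# side
S=cloud(s);b=(S[...,2]>.037)&(S[...,2]<.06)&(abs(S[...,0]-P[:,0].mean())<.08)&(abs(S[...,1]-P[:,1].mean())<.08)
Q=S[b];print('side stop',len(Q),Q.mean(0))
for nm,C in(('top',P),('side',Q)):
    mu=C[:,:2].mean(0);U,_,V=np.linalg.svd(C[:,:2]-mu,full_matrices=False);d=V[0]*np.sign(V[0][1])
    pr=(C[:,:2]-mu)@d;print(nm,d,np.degrees(np.arctan2(-d[0],d[1])),'ends',mu+d*pr.min(),mu+d*pr.max())
hs=cv2.cvtColor(s['image'],cv2.COLOR_RGB2HSV);
roi=np.zeros(b.shape,bool);roi[325:375,255:328]=1
g=roi&(hs[...,0]>55)&(hs[...,0]<95)&(hs[...,1]>80)
print('side board',np.nanmean(S[g],0)); 
rs=cv2.minAreaRect(np.argwhere(g)[:,::-1].astype(np.float32));print('ctr side',onplane(s,*rs[0],.008))
# tape
t=(W[...,2]>.018)&(hsv[...,1]>120)&((hsv[...,0]<8)|(hsv[...,0]>172));t[:150]=0;t[200:]=0;t[:,:400]=0
print('tape',W[t].min(0),W[t].max(0))
```

```text
green n 625 [ 0.51347589 -0.19732421  0.00546776]
((432.2500305175781, 274.75), (34.46881866455078, 25.930675506591797), 71.56504821777344)
corner [ 0.5369 -0.1641  0.008 ]
corner [ 0.5514 -0.2115  0.008 ]
corner [ 0.4888 -0.2304  0.008 ]
corner [ 0.4744 -0.183   0.008 ]
ctr [ 0.5129 -0.1972  0.008 ]
table 0.00016280339571676442
stop top n 246 [ 0.59435422 -0.16929492  0.04196962]
((419.4772033691406, 230.42539978027344), (5.737199783325195, 59.47953796386719), 72.9794692993164)
[ 0.5854 -0.1144  0.044 ]
[ 0.6153 -0.2207  0.044 ]
[ 0.605  -0.2235  0.044 ]
[ 0.5752 -0.1172  0.044 ]
side stop 302 [ 0.59729666 -0.17537047  0.0415051 ]
top [-0.2673699   0.96359397] 15.507820504509455 ends [ 0.60928316 -0.22309841] [ 0.57974689 -0.1166505 ]
side [-0.27130933  0.96249221] 15.742194595355167 ends [ 0.61125731 -0.22489702] [ 0.58130668 -0.11864469]
side board [nan nan nan]
ctr side [-0.84692067  2.88665634  0.008     ]
tape [ 0.67856425 -0.2222538   0.01803586] [ 0.73155568 -0.16592442  0.0319127 ]<stdin>:31: RuntimeWarning: Mean of empty slice
```

View pics/crop.png

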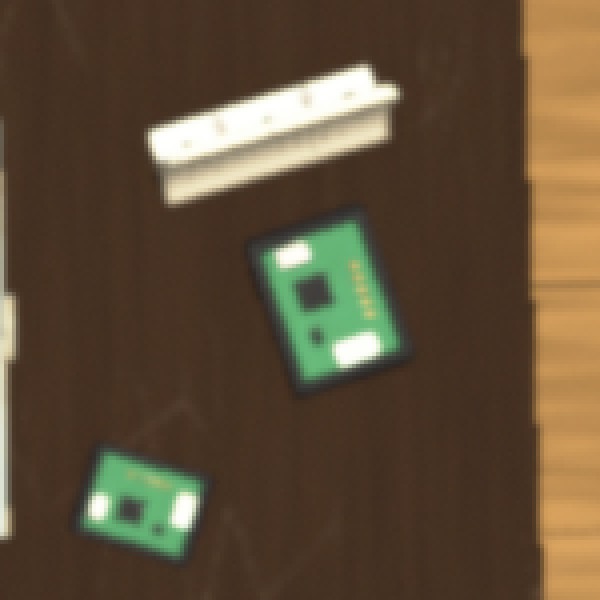

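The crop confirms that the framed board (crop centre about (330,300)) is the larger one and sits right before the stop; the small bare one at (145,505) is a decoy. The gripper yaw already matches the stop (about 15.6°). Next I go to a spot behind the board's near end.

Emit:
apply_moves(targets=[{"dp":[0.01,0.016,0]},{"dp":[0.027,0.044,0]},{"dp":[0.046,0.075,0]},{"dp":[0.065,0.106,0]},{"dp":[0.085,0.138,0]},{"dp":[0.105,0.17,0]},{"dp":[0.125,0.203,0]},{"dp":[0.145,0.236,0]},{"dp":[0.165,0.268,0]},{"dp":[0.185,0.3,0]},{"dp":[0.205,0.333,0]},{"dp":[0.223,0.363,0]},{"dp":[0.239,0.389,0]},{"dp":[0.252,0.41,0]},{"dp":[0.261,0.425,-0.01]},{"dp":[0.267,0.435,-0.03]},{"dp":[0.267,0.435,-0.06]},{"dp":[0.267,0.435,-0.09]},{"dp":[0.267,0.435,-0.12]},{"dp":[0.267,0.435,-0.14]}], grip=0.7, squeeze=10)

```text
$.targets[0]: bad value
```

Run:
```python
from h import *
s=get_state();print(s['time_s'],s['tcp_pos'],s['eef_rot'],s['gripper_width'],s['contact_force'])
c=cap('side','side1.png')
cv2.imwrite('pics/side1c.png',cv2.resize(c['image'][200:440,180:500][:,:,::-1],None,fx=2.4,fy=2.4))
```

```text
0.2 [ 0.18501435 -0.6488774   0.24796872] [ 1.79940542e+02 -8.41276908e-03 -1.64084852e+02] 0.08759068343710913 [-0.77008909 -0.76163994 -0.12683392]
```

View pics/side1c.png

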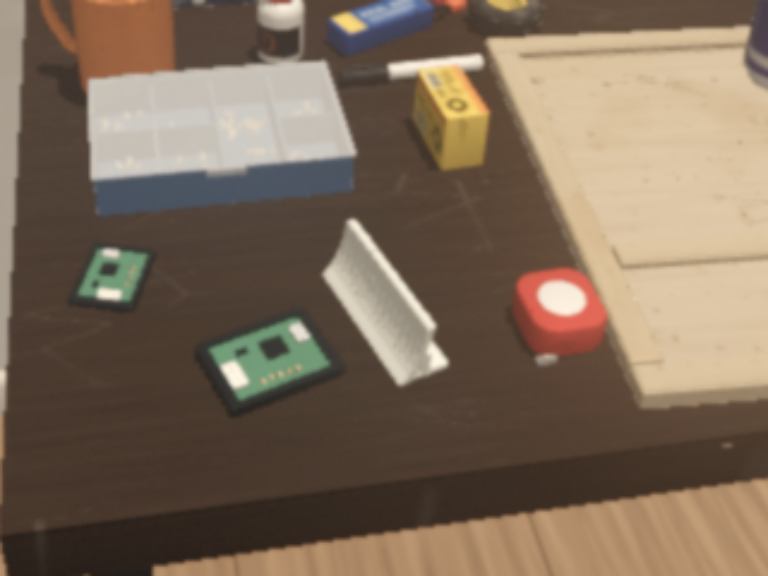

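The move was refused because it had no "yaw" in its rows. The picture shows the board still untouched at about (270,360), with the stop at (385,310). I'll resend with yaw included.

Emit:
apply_moves(targets=[{"dp":[0.01,0.016,0],"yaw":0},{"dp":[0.027,0.044,0],"yaw":0},{"dp":[0.046,0.075,0],"yaw":0},{"dp":[0.065,0.106,0],"yaw":0},{"dp":[0.085,0.138,0],"yaw":0},{"dp":[0.105,0.17,0],"yaw":0},{"dp":[0.125,0.203,0],"yaw":0},{"dp":[0.145,0.236,0],"yaw":0},{"dp":[0.165,0.268,0],"yaw":0},{"dp":[0.185,0.3,0],"yaw":0},{"dp":[0.205,0.333,0],"yaw":0},{"dp":[0.223,0.363,0],"yaw":0},{"dp":[0.239,0.389,0],"yaw":0},{"dp":[0.252,0.41,0],"yaw":0},{"dp":[0.261,0.425,-0.01],"yaw":0},{"dp":[0.267,0.435,-0.03],"yaw":0},{"dp":[0.267,0.435,-0.06],"yaw":0},{"dp":[0.267,0.435,-0.09],"yaw":0},{"dp":[0.267,0.435,-0.12],"yaw":0},{"dp":[0.267,0.435,-0.14],"yaw":0}], grip=0.7, squeeze=10)

```text
time_s: 1.92
tcp_pos: [0.4509, -0.2137, 0.1062]
eef_rot: [179.9, -0.1, -164.1]
contact_force: [0.7, -0.0, 0.0]
gripper_width: 0.0129
gripper_force: 0.0
```

Emit:
apply_moves(targets=[{"dp":[0,0,-0.02],"yaw":0},{"dp":[0,0,-0.045],"yaw":0},{"dp":[0,0,-0.065],"yaw":0},{"dp":[0,0,-0.077],"yaw":0},{"dp":[0,0,-0.082],"yaw":0},{"dp":[0,0,-0.083],"yaw":0},{"dp":[0,0,-0.083],"yaw":0},{"dp":[0,0,-0.083],"yaw":0}])

```text
time_s: 2.58
tcp_pos: [0.4528, -0.2142, 0.0264]
eef_rot: [-180.0, 0.1, -164.1]
contact_force: [-0.2, 0.8, -0.7]
gripper_width: 0.0129
gripper_force: 0.0
```

Run:
```python
from h import *
c=cap('side')
cv2.imwrite('pics/side2c.png',cv2.resize(c['image'][240:420,200:440][:,:,::-1],None,fx=3.2,fy=3.2))
```

```text
(no output)
```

View pics/side2c.png

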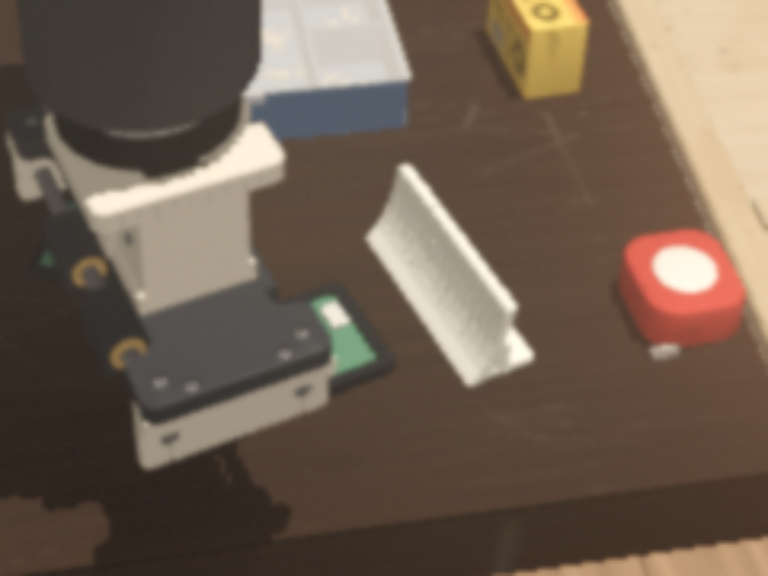

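Emit:
apply_moves(targets=[{"dp":[0.003,0.001,-0.0015],"yaw":0},{"dp":[0.007,0.002,-0.0015],"yaw":0},{"dp":[0.01,0.003,-0.0015],"yaw":0},{"dp":[0.0135,0.0038,-0.0015],"yaw":0},{"dp":[0.017,0.0048,-0.0015],"yaw":0},{"dp":[0.0205,0.0057,-0.0015],"yaw":0},{"dp":[0.024,0.0067,-0.0015],"yaw":0},{"dp":[0.0275,0.0077,-0.0015],"yaw":0},{"dp":[0.031,0.0087,-0.0015],"yaw":0},{"dp":[0.0345,0.0097,-0.0015],"yaw":0},{"dp":[0.038,0.0106,-0.0015],"yaw":0},{"dp":[0.0415,0.0116,-0.0015],"yaw":0},{"dp":[0.045,0.0126,-0.0015],"yaw":0},{"dp":[0.0485,0.0136,-0.0015],"yaw":0},{"dp":[0.052,0.0146,-0.0015],"yaw":0},{"dp":[0.055,0.0154,-0.0015],"yaw":0}])

```text
time_s: 3.97
tcp_pos: [0.5072, -0.1986, 0.0239]
eef_rot: [180.0, -0.0, -164.1]
contact_force: [-1.5, -0.6, 1.0]
gripper_width: 0.0134
gripper_force: 0.5
```

Run:
```python
from h import *
s=get_state();p=s['tcp_pos'];print('stop x',(p[0]-.5762)*.963+(p[1]+.1764)*.269)
c=cap('side')
cv2.imwrite('pics/side3c.png',cv2.resize(c['image'][240:420,200:440][:,:,::-1],None,fx=3.2,fy=3.2))
```

```text
stop x -0.0724536076779966
```

View pics/side3c.png

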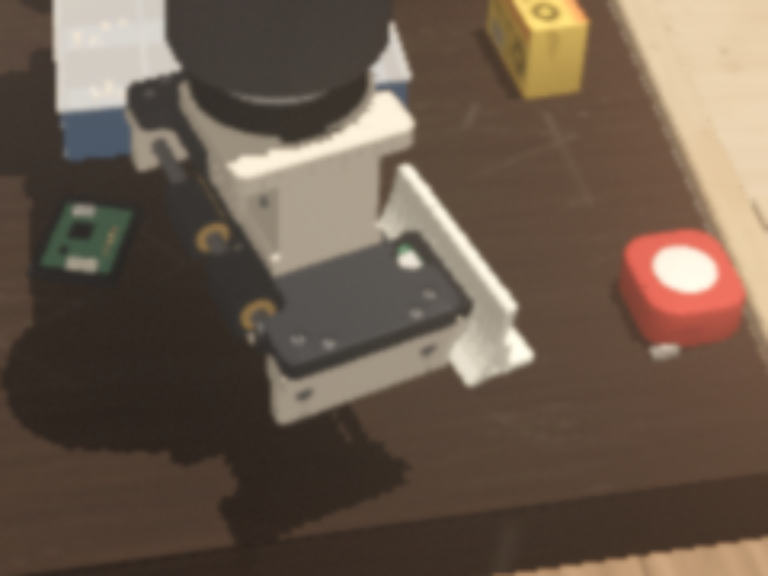

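Board is hidden below the gripper, a bit of its white chip showing at (408,258), consistent with it being pushed onto the stop. Small forces only; continue to mid-tilt.

Emit:
apply_moves(targets=[{"dp":[0.003,0.0008,0],"yaw":0},{"dp":[0.006,0.0017,0],"yaw":0},{"dp":[0.009,0.0025,0],"yaw":0},{"dp":[0.012,0.0034,0],"yaw":0},{"dp":[0.015,0.0042,0],"yaw":0},{"dp":[0.018,0.005,0],"yaw":0},{"dp":[0.021,0.0059,0],"yaw":0},{"dp":[0.024,0.0067,0],"yaw":0},{"dp":[0.026,0.0073,0],"yaw":0},{"dp":[0.027,0.0076,0],"yaw":0}])

```text
time_s: 4.85
tcp_pos: [0.5345, -0.191, 0.0241]
eef_rot: [-180.0, 0.0, -164.1]
contact_force: [-0.9, -0.4, -0.7]
gripper_width: 0.0134
gripper_force: 0.2
```

Run:
```python
from h import *
s=get_state();p=s['tcp_pos'];print('stop x',(p[0]-.5762)*.963+(p[1]+.1764)*.269)
c=cap('side')
cv2.imwrite('pics/side4c.png',cv2.resize(c['image'][240:420,200:440][:,:,::-1],None,fx=3.2,fy=3.2))
```

```text
stop x -0.04407699570945896
```

View pics/side4c.png

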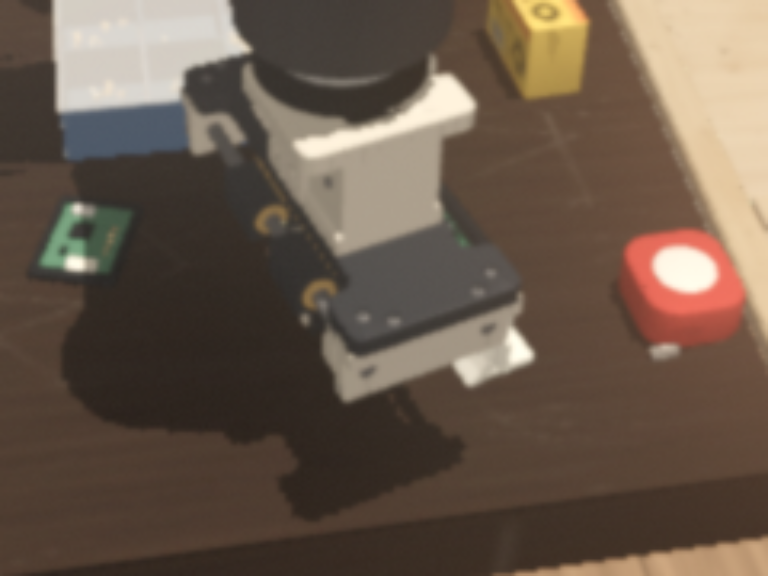

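Board top shows tilted at about (460,240) above the stop. I back off slightly, raise the tips so the gripper body clears the rising end, and finish the push.

Emit:
apply_moves(targets=[{"dp":[-0.003,-0.0008,0],"yaw":0},{"dp":[-0.005,-0.0014,0.001],"yaw":0},{"dp":[-0.005,-0.0014,0.007],"yaw":0},{"dp":[-0.004,-0.0011,0.012],"yaw":0},{"dp":[-0.001,-0.0003,0.013],"yaw":0},{"dp":[0.002,0.0006,0.013],"yaw":0},{"dp":[0.005,0.0014,0.013],"yaw":0},{"dp":[0.008,0.0022,0.013],"yaw":0},{"dp":[0.011,0.0031,0.013],"yaw":0},{"dp":[0.0135,0.0038,0.013],"yaw":0},{"dp":[0.016,0.0045,0.013],"yaw":0},{"dp":[0.0185,0.0052,0.013],"yaw":0},{"dp":[0.021,0.0059,0.013],"yaw":0},{"dp":[0.023,0.0064,0.013],"yaw":0},{"dp":[0.025,0.007,0.013],"yaw":0},{"dp":[0.0265,0.0074,0.013],"yaw":0},{"dp":[0.028,0.0078,0.013],"yaw":0},{"dp":[0.028,0.0078,0.013],"yaw":0}])

```text
time_s: 6.4
tcp_pos: [0.5611, -0.1836, 0.0373]
eef_rot: [180.0, -0.1, -164.1]
contact_force: [-6.2, -1.2, 9.6]
gripper_width: 0.013
gripper_force: 4.8
```

```bash
cat >> h.py <<'E'
def stopframe(W):
    q=W-np.array([.5762,-.1764,0]);return np.stack([q[...,0]*.963+q[...,1]*.269,-q[...,0]*.269+q[...,1]*.963,q[...,2]],-1)
def report(n):
    c=cap(n);Q=stopframe(cloud(c));h=cv2.cvtColor(c['image'],cv2.COLOR_RGB2HSV)
    m=(h[...,0]>50)&(h[...,0]<95)&(h[...,1]>60)&(abs(Q[...,0])<.11)&(abs(Q[...,1])<.05)
    print(n,'green',m.sum(),(np.percentile(Q[m],[2,50,98],axis=0)*1000).round(1) if m.any() else '')
    return c,Q
E
python3 - <<'E'
from h import *
s=get_state();print('tcp',stopframe(s['tcp_pos'])*1000)
report('top')
c,_=report('side')
cv2.imwrite('pics/side5c.png',cv2.resize(c['image'][240:420,200:440][:,:,::-1],None,fx=3.2,fy=3.2))
E
```

```text
tcp [-16.43157551  -2.86605989  37.26062424]
top green 0 
side green 0
```

View pics/side5c.png

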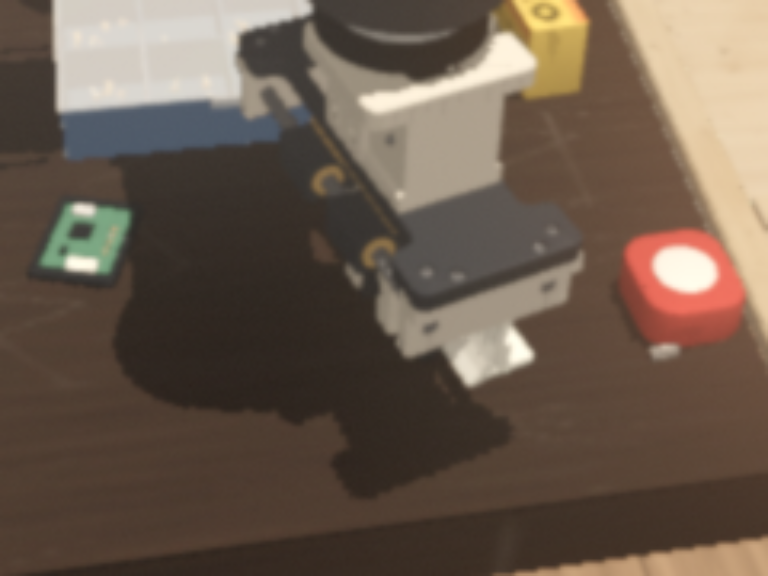

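Forces rose to about 10 N, so I suspect foot contact. Back away and look.

Emit:
apply_moves(targets=[{"dp":[-0.003,-0.0008,0],"yaw":0},{"dp":[-0.008,-0.0022,0],"yaw":0},{"dp":[-0.016,-0.0045,0],"yaw":0},{"dp":[-0.028,-0.0078,0],"yaw":0},{"dp":[-0.044,-0.0123,0],"yaw":0},{"dp":[-0.062,-0.0173,0],"yaw":0},{"dp":[-0.08,-0.0224,0.01],"yaw":0},{"dp":[-0.09,-0.0252,0.03],"yaw":0},{"dp":[-0.09,-0.0252,0.05],"yaw":0}])

```text
time_s: 7.25
tcp_pos: [0.4679, -0.2089, 0.0866]
eef_rot: [179.9, -0.2, -164.2]
contact_force: [0.9, 0.0, -0.2]
gripper_width: 0.0133
gripper_force: 0.0
```

Run:
```python
from h import *
report('top')
c,Q=report('side')
m=(Q[...,2]>.048)&(Q[...,2]<.09)&(abs(Q[...,1])<.05)&(Q[...,0]>0)&(Q[...,0]<.05)
if m.any():print('above wall',m.sum(),(np.percentile(Q[m],[2,50,98],axis=0)*1000).round(1))
cv2.imwrite('pics/side6c.png',cv2.resize(c['image'][240:420,200:440][:,:,::-1],None,fx=3.2,fy=3.2))
```

```text
top green 331 [[-10.2 -28.9   7.7]
 [  5.5  -5.5  34.4]
 [ 21.5  20.5  63.7]]
side green 89 [[ -6.2 -25.8   9.6]
 [  1.3  -6.   22.6]
 [ 11.9  15.3  40. ]]
above wall 519 [[ 14.7 -36.3  48.5]
 [ 23.1  -9.6  59.2]
 [ 31.1  21.7  69.8]]
```

View pics/side6c.png

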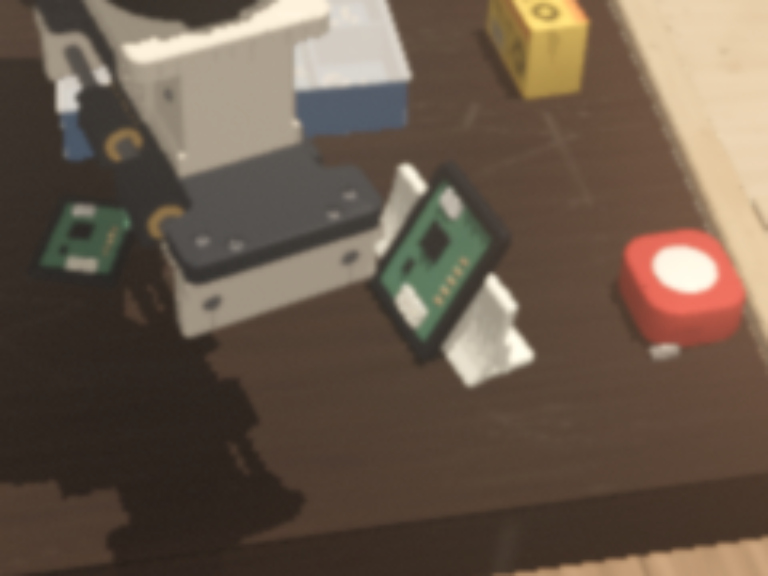

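The picture shows the board leaning on the stop, its top at about (480,200) and its lower edge at (400,320). Its tilt is about 60° and the lower edge is about 6 mm short of the foot. I'll give one more nudge low down with a slightly rising path.

Emit:
apply_moves(targets=[{"dp":[0.015,0.0042,-0.03],"yaw":0},{"dp":[0.035,0.0098,-0.05],"yaw":0},{"dp":[0.055,0.0154,-0.0555],"yaw":0},{"dp":[0.07,0.0196,-0.0565],"yaw":0},{"dp":[0.08,0.0224,-0.0565],"yaw":0},{"dp":[0.086,0.024,-0.0565],"yaw":0},{"dp":[0.088,0.0246,-0.0565],"yaw":0},{"dp":[0.09,0.0252,-0.055],"yaw":0},{"dp":[0.092,0.0258,-0.0535],"yaw":0},{"dp":[0.0935,0.0262,-0.052],"yaw":0},{"dp":[0.095,0.0266,-0.0505],"yaw":0},{"dp":[0.0963,0.027,-0.0492],"yaw":0},{"dp":[0.0973,0.0272,-0.048],"yaw":0}])

```text
time_s: 8.43
tcp_pos: [0.5687, -0.1814, 0.0393]
eef_rot: [180.0, -0.0, -164.1]
contact_force: [-3.1, -1.0, 0.6]
gripper_width: 0.0132
gripper_force: 1.4
```

Emit:
apply_moves(targets=[{"dp":[-0.003,-0.0008,0],"yaw":0},{"dp":[-0.008,-0.0022,0],"yaw":0},{"dp":[-0.016,-0.0045,0],"yaw":0},{"dp":[-0.028,-0.0078,0],"yaw":0},{"dp":[-0.044,-0.0123,0],"yaw":0},{"dp":[-0.062,-0.0173,0.005],"yaw":0},{"dp":[-0.08,-0.0224,0.025],"yaw":0},{"dp":[-0.09,-0.0252,0.055],"yaw":0},{"dp":[-0.09,-0.0252,0.085],"yaw":0}])

```text
time_s: 9.18
tcp_pos: [0.475, -0.207, 0.124]
eef_rot: [179.9, -0.2, -164.2]
contact_force: [1.4, -0.4, -1.1]
gripper_width: 0.0131
gripper_force: 0.0
```

Run:
```python
from h import *
report('top')
c,Q=report('side')
m=(Q[...,2]>.048)&(Q[...,2]<.09)&(abs(Q[...,1])<.05)&(Q[...,0]>0)&(Q[...,0]<.05)
if m.any():print('above wall',m.sum(),(np.percentile(Q[m],[2,50,98],axis=0)*1000).round(1))
s=get_state();print('tcp',stopframe(s['tcp_pos'])*1000)
```

```text
top green 187 [[ -1.4 -28.9   6.7]
 [  9.1  -4.8  39.4]
 [ 18.8  20.9  67.5]]
side green 0 
above wall 554 [[ 14.1 -36.5  48.8]
 [ 20.8  -8.9  63.3]
 [ 28.1  21.8  75.8]]
tcp [-100.22825489   -4.18721993  128.79750825]
```

Now the lean is about 71° with the lower edge at the foot. Next the arm goes over the top and down behind the upper end.

Emit:
apply_moves(targets=[{"dp":[0.002,0.0006,0.015],"yaw":0},{"dp":[0.015,0.0042,0.03],"yaw":0},{"dp":[0.035,0.0098,0.03],"yaw":0},{"dp":[0.06,0.0168,0.03],"yaw":0},{"dp":[0.085,0.0237,0.03],"yaw":0},{"dp":[0.11,0.0307,0.03],"yaw":0},{"dp":[0.13,0.0363,0.03],"yaw":0},{"dp":[0.145,0.0405,0.03],"yaw":0},{"dp":[0.152,0.0425,0.025],"yaw":0},{"dp":[0.154,0.043,0.01],"yaw":0},{"dp":[0.154,0.043,-0.01],"yaw":0},{"dp":[0.154,0.043,-0.03],"yaw":0},{"dp":[0.154,0.043,-0.045],"yaw":0},{"dp":[0.154,0.043,-0.048],"yaw":0},{"dp":[0.154,0.043,-0.048],"yaw":0}])

```text
time_s: 10.53
tcp_pos: [0.6317, -0.1638, 0.0746]
eef_rot: [180.0, -0.2, -164.1]
contact_force: [0.2, -0.1, 0.2]
gripper_width: 0.0134
gripper_force: 0.0
```

Run:
```python
from h import *
s=get_state();print('tcp',stopframe(s['tcp_pos'])*1000)
c,Q=report('side')
cv2.imwrite('pics/side7c.png',cv2.resize(c['image'][220:400,220:460][:,:,::-1],None,fx=3.2,fy=3.2))
```

```text
tcp [56.84705499 -2.7876055  74.57677884]
side green 14 [[  2.3 -16.2  10.9]
 [  5.6   4.9  21.1]
 [  7.4  12.4  26.8]]
```

View pics/side7c.png

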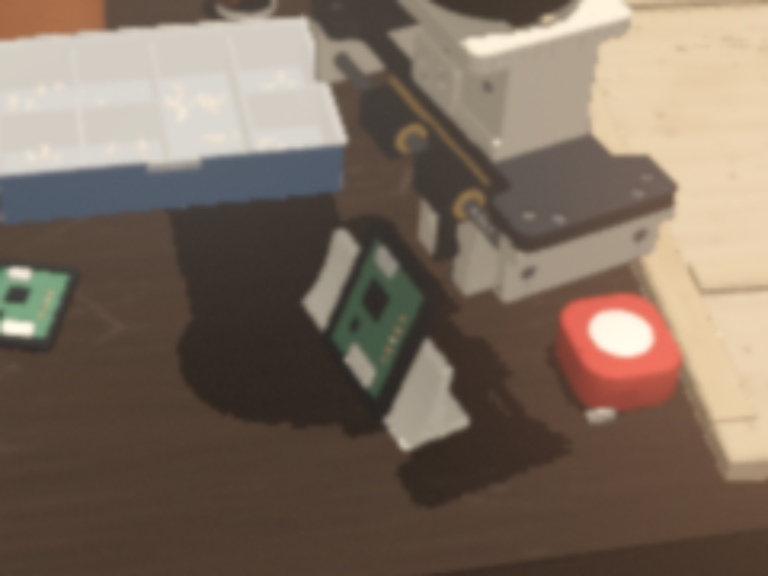

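The board leans by itself (top about (400,240)) and the fingers stand behind it at (445,235). Push over slowly.

Emit:
apply_moves(targets=[{"dp":[-0.004,-0.0011,0.005],"yaw":0},{"dp":[-0.009,-0.0025,0.007],"yaw":0},{"dp":[-0.013,-0.0036,0.007],"yaw":0},{"dp":[-0.016,-0.0045,0.007],"yaw":0},{"dp":[-0.019,-0.0053,0.007],"yaw":0},{"dp":[-0.022,-0.0061,0.007],"yaw":0},{"dp":[-0.025,-0.007,0.007],"yaw":0},{"dp":[-0.028,-0.0078,0.007],"yaw":0},{"dp":[-0.031,-0.0087,0.007],"yaw":0},{"dp":[-0.034,-0.0095,0.007],"yaw":0},{"dp":[-0.037,-0.0103,0.007],"yaw":0},{"dp":[-0.04,-0.0112,0.007],"yaw":0},{"dp":[-0.043,-0.012,0.007],"yaw":0},{"dp":[-0.046,-0.0128,0.007],"yaw":0},{"dp":[-0.049,-0.0137,0.007],"yaw":0},{"dp":[-0.052,-0.0145,0.007],"yaw":0},{"dp":[-0.054,-0.0151,0.007],"yaw":0},{"dp":[-0.054,-0.0151,0.007],"yaw":0},{"dp":[-0.054,-0.0151,0.007],"yaw":0}])

```text
time_s: 12.17
tcp_pos: [0.5794, -0.1786, 0.0831]
eef_rot: [-180.0, 0.0, -164.1]
contact_force: [-0.5, 0.2, -0.5]
gripper_width: 0.0127
gripper_force: 0.0
```

Run:
```python
from h import *
s=get_state();print('tcp',stopframe(s['tcp_pos'])*1000)
c,Q=report('side')
cv2.imwrite('pics/side8c.png',cv2.resize(c['image'][220:400,220:460][:,:,::-1],None,fx=3.2,fy=3.2))
h=cv2.cvtColor(c['image'],cv2.COLOR_RGB2HSV)
m=(h[...,0]<22)&(h[...,1]>90)&(h[...,2]>90)&(Q[...,0]<.02)&(Q[...,0]>-.12)&(abs(Q[...,1])<.06)
print('copper',m.sum(),(np.percentile(Q[m],[2,50,98],axis=0)*1000).round(1) if m.any() else '')
```

```text
tcp [ 2.44805154 -3.0066099  83.14019747]
side green 0 
copper 1152 [[-75.6 -46.1   3. ]
 [-40.1  -5.8   5.2]
 [-13.8  18.3 159.7]]
```

Emit:
apply_moves(targets=[{"dp":[0.005,0.0014,0.015],"yaw":0},{"dp":[0.01,0.0028,0.045],"yaw":0},{"dp":[0.02,0.01,0.08],"yaw":0},{"dp":[0.03,0.03,0.11],"yaw":0},{"dp":[0.03,0.06,0.14],"yaw":0},{"dp":[0.03,0.095,0.16],"yaw":0},{"dp":[0.03,0.13,0.17],"yaw":0},{"dp":[0.03,0.16,0.17],"yaw":0},{"dp":[0.03,0.185,0.17],"yaw":0},{"dp":[0.03,0.2,0.17],"yaw":0},{"dp":[0.03,0.2,0.17],"yaw":0}])

```text
time_s: 13.13
tcp_pos: [0.6095, 0.0241, 0.253]
eef_rot: [180.0, 0.0, -163.9]
contact_force: [0.4, 0.2, -0.8]
gripper_width: 0.0131
gripper_force: 0.0
```

Run:
```python
from h import *
for n in('top','side'):
    c,Q=report(n);h=cv2.cvtColor(c['image'],cv2.COLOR_RGB2HSV)
    m=(h[...,0]<22)&(h[...,1]>90)&(h[...,2]>90)&(Q[...,0]<.02)&(Q[...,0]>-.12)&(abs(Q[...,1])<.06)&(Q[...,2]<.05)
    print('copper',m.sum(),(np.percentile(Q[m],[2,50,98],axis=0)*1000).round(1) if m.any() else '')
im=cams.capture('side')['image'][:,:,::-1]
cv2.imwrite('pics/end.png',cv2.resize(im[200:420,180:480],None,fx=2.6,fy=2.6))
```

```text
top green 0 
copper 1031 [[-81.  -30.3   0.8]
 [-47.7  -4.6   5.9]
 [-14.3  21.6  10.8]]
side green 0 
copper 1078 [[-77.4 -32.4   3.2]
 [-45.7  -6.6   5.3]
 [-13.4  18.6   8.3]]
```

View pics/end.png

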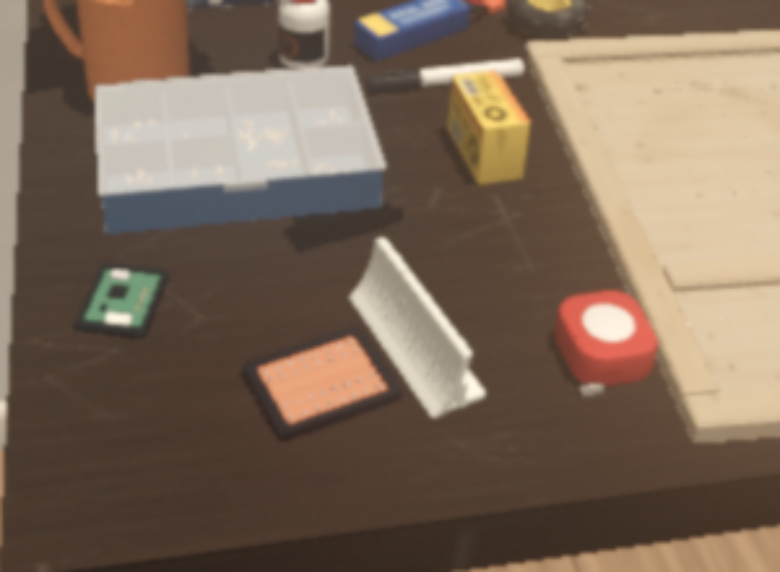

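The board lies flat, copper side up, at about (320,385) in front of the stop. The bystanders are where they were.

```bash
python3 -c "
from plant import r
print(r.close_job())"
```

```text
the job is handed in; nothing more can be done
None
```

The board was tipped up against the stop, toppled back over, and now lies flat in front of it with its copper side up; the job is handed in at about 13 s, and the bystanders in view look undisturbed.

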